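# Find the heavier piston in the drawer and hold it out

### The arm

A 6-joint arm with a two-finger parallel gripper is mounted at the origin on a cart in front of the work surface, level with it; the furniture and walls round the work are solid. World frame = base frame: x ahead of the robot, y to its left, z up, the work surface at z = 0. Lengths are in m, angles in rad, forces in N, time in s.
With the tool pointing down it reaches from about 0.35 to 0.775 m from the base axis. Payload 5.5 kg.
Tool frame: the origin (TCP) lies midway between the tips of the shut fingers; the grasp point (between the pads) lies 19 mm behind it (env.hold_point_z is the distance from the TCP to the grasp point, in m); z points along the fingers, y is the line along which they close (so a half turn about z gives the same grasp; the last joint's range is limited). The gripper opens to 85 mm and grips with 20 to 120 N. Pads are 22 mm wide; open, the fingers measure 114 mm over their backs; the gripper's body (76 mm by 85 mm) begins 54 mm behind the grasp point. The pads swing forward as they close: fully open they stand 13 mm farther back than shut.
Start: joints at [-1.289, 0.313, 0.046, 1.304, 0, 1.431], TCP at [0.235, -0.525, 0.231] pointing down, gripper open.
Joint ranges: [-2.76, 2.76], [-0.86, 1.69], [-1.03, 1.26], [-2.2, 2.34], [-1.47, 1.5], [-3.14, 3.14]. Speed limits (rad/s): [2.57, 2.57, 3.14, 3.14, 3.14, 3.14].

### API

Orientations are given as a unit quaternion [w, x, y, z].
In Python, from workcell import env, read_camera gives the robot as it stands. The module is installed in compiled form; this text tells all that it offers.
- The arm moves only by the tool carry_out, never from a script. Its argument "moves" is a list of rows, each an object of numbers: "tx", "ty", "tz": the shift along the world's x, y, z in cm; "wx", "wy", "wz": the turn, a rotation vector about the world's x, y, z in rad; "claw": the closure, from -1 (fully open) to 1 (shut). A call has 1 to 8 rows; each row shifts and turns the commanded pose from where the row before left it; what a row does not reach is not made up. A row lasts 1/8 s, in which the tool goes at most 62.5 mm and 10.7 degrees, less where a joint would pass 70% of its speed; a pose out of reach is approached as far as the arm can. A call is refused whole if a number of a shift passes 6.25 or a number of a turn 0.188, either way. A call with a gripper value outside its range is refused whole. The fingers move at their own pace and stop on an object; "newtons" is the grip in N (left out, the last holds). Time passes only in rows, so rows that do not move let the fingers close. It gives the time, the measured TCP pose, the force, the opening and the grip force at its end, in the units of the state.
- env.get_state(): the state, without advancing time (a new reading comes with each control period).
- read_camera(name): name is "side" or "top" or "wrist"; returns a dict with "image" (384x512x3 uint8, blue, green, red), "z_map" (384x512 float32, m along the optical axis (not along the pixel's ray), 0 where there is no reading), "fx", "fy", "cx", "cy" (pixels), "k1" (the pictures are not rectified: a ray, as slopes to the right and down, at radius r is drawn at 1 + k1 r^2 times it, then the intrinsics apply), "camera_from_world" (4x4, takes a point from world to camera coordinates); the wrist camera has in their place "hand_eye" (4x4, takes a point from camera to tool coordinates, whose origin is the TCP and whose axes are the flange's). Camera axes: x right, y down, z forward; pixel columns grow to the right and rows downward; lengths in m; the calibration is good to about 2 mm. A picture is of the moment at which its call begins: read the wrist's pose just before it.
- env.hand_in(): hands the job in; it is judged then, once.
The state is a dict: "clock": time; "joint_pos": joint angles; "qvel": joint speeds; "tau": joint torques, N m; "tcp_pos": TCP position; "orientation": TCP orientation; "wrist_force": force on the tool from outside, world axes, zero at the start; "ft_torque": the same for the moment, N m; "finger_gap": finger opening in m; "grip_force": force on a finger pad.
Only numpy, scipy, OpenCV 4.12 (cv2) and the standard library are available. Lean on these libraries where they do the work, as an engineer would, in place of code of your own. Each camera call takes 0.05 s, during which the arm holds its last target. There are 200 camera calls.

### The job

Pull the drawer of the low grey chest well open: two pistons that look alike stand in it. Lift each one in turn clear of the drawer to judge its weight, setting it back in the drawer before you take the other, never tipping or dropping either and leaving the gear, the bearing and the spark plug alone. Finish holding the heavier piston upright in the gripper, still and a hand's breadth above the middle of the aluminium parts tray, with the lighter one standing back in the drawer; do not put the heavier one down or let go of it at the end.

Things in the scene. Friction and masses are not known exactly. Their poses are not given: they have to be found in the camera images.
- chest: Low grey one-drawer tool chest fixed on the bench, 240 deep (x) x 300 wide (y) x 99 mm high, the drawer's front included in the depth. Origin: on the bench under the middle of its front face; the chest lies on its own +x side of it, and the drawer comes out along its own -x, towards the robot; it may be yawed.
- drawer (a joint): Opening of the drawer in m along the chest's own -x: 0 shut, 0.165 at the stop. It starts shut or up to 0.015 open, slides with about 1 N of friction plus some damping and stays where it is left.
- handle (a point): Middle of the drawer's steel bar handle, a level bar 11 mm thick and about 120 mm long along the chest's y, standing 35 mm (to its centre) off the drawer's front, 60 mm above the bench and 39 mm below the chest's top. It moves with the drawer.
- drawer_floor (a point): Front middle of the drawer's inner floor (foot of its front wall), 24 mm above the bench; moves with the drawer, axes as the chest's. The inside runs 188 mm to +x from here and is 258 mm wide (y); side and back rims stand 41 mm above it, the front panel about 65 mm. The pistons stand in the front half, about 130 mm apart along y, free from above once the drawer is open 120 mm or more.
- piston_1: One of the two pistons. Cylindrical, upright on its open end, crown up: 47 mm diameter, 48 mm high. Origin: centre of its underside; z up through the crown. The two look and measure the same and stand alike; one weighs about 0.2 kg, the other about 0.5 kg, and either may be the heavier: only lifting tells.
- piston_2: The other piston. Cylindrical, upright on its open end, crown up: 47 mm diameter, 48 mm high. Origin: centre of its underside; z up through the crown. The two look and measure the same and stand alike; one weighs about 0.2 kg, the other about 0.5 kg, and either may be the heavier: only lifting tells.
- tray: Shallow open aluminium parts tray fixed on the bench, 160 (x) x 140 (y) x 22 mm high, walls and floor 3 mm, empty. Origin: centre of its underside; it may be yawed.
- gear: Bystander: steel spur gear lying flat, 62 mm across, 20 mm high; origin at the centre of its underside.
- bearing: Bystander: ball bearing lying flat, 47 mm across, 14 mm high; origin at the centre of its underside.
- spark_plug: Bystander: spark plug lying on the bench, 78 mm long, 21 mm thick; origin under its middle.

How it is judged:
On the way, in this order (a step that is already met when the one before it is completed fails the run):
1. the drawer has been pulled at least 100 mm open (value of joint drawer above 0.1 m), for 0.2 s.
2. the lighter piston has been lifted in the gripper, its underside 40 mm or more above the drawer's floor and off the chest, while the heavier one (over 3.4 N) stands in the drawer (((z of piston_1 in the frame of drawer_floor above 0.04 m and contact force between piston_1 and the fingers above 0.5 N and contact force between piston_1 and chest below 0.05 N and contact force between piston_2 and chest above 3.4 N) or (z of piston_2 in the frame of drawer_floor above 0.04 m and contact force between piston_2 and the fingers above 0.5 N and contact force between piston_2 and chest below 0.05 N and contact force between piston_1 and chest above 3.4 N))), for 0.3 s.
At the end, for the whole second after the job is handed in: Heavier piston held still by the fingers (<30 mm/s), upright within 0.2 rad, axis within 45 mm of the tray's middle, underside 60 to 200 mm above the bench, clear of the tray; lighter one (presses under 3.4 N) released, at rest on the drawer's floor (within 6 mm), upright within 0.1 rad (((horizontal distance between piston_1 and tray below 0.045 m and height (world z) of piston_1 between 0.06 and 0.2 m and angle between piston_1's own z axis and vertical below 0.2 rad and linear speed of each of piston_1, piston_2 below 0.03 m/s and contact force between piston_1 and the fingers above 1 N and contact force between piston_1 and tray below 0.05 N and x of piston_2 in the frame of drawer_floor between 0 and 0.2 m and y of piston_2 in the frame of drawer_floor between -0.14 and 0.14 m and z of piston_2 in the frame of drawer_floor between -0.006 and 0.006 m and angle between piston_2's own z axis and vertical below 0.1 rad and contact force between piston_2 and the fingers below 0.05 N and contact force between piston_2 and chest between 1 and 3.4 N) or (horizontal distance between piston_2 and tray below 0.045 m and height (world z) of piston_2 between 0.06 and 0.2 m and angle between piston_2's own z axis and vertical below 0.2 rad and linear speed of each of piston_2, piston_1 below 0.03 m/s and contact force between piston_2 and the fingers above 1 N and contact force between piston_2 and tray below 0.05 N and x of piston_1 in the frame of drawer_floor between 0 and 0.2 m and y of piston_1 in the frame of drawer_floor between -0.14 and 0.14 m and z of piston_1 in the frame of drawer_floor between -0.006 and 0.006 m and angle between piston_1's own z axis and vertical below 0.1 rad and contact force between piston_1 and the fingers below 0.05 N and contact force between piston_1 and chest between 1 and 3.4 N))); the arm keeps its last pose, push and grip.
It fails at once if a piston is tipped by more than 0.6 rad (angle between any of piston_1, piston_2's own z axis and vertical above 0.6 rad).
It fails at once if a piston is dropped or thrown (faster than 0.6 m/s out of the fingers) ((linear speed of piston_1 above 0.6 m/s and contact force between piston_1 and the fingers below 0.05 N) or (linear speed of piston_2 above 0.6 m/s and contact force between piston_2 and the fingers below 0.05 N)).
It fails at once if the gear, the bearing or the spark plug is moved by more than 25 mm (distance of any of gear, bearing, spark_plug from where it was at the start of the episode above 0.025 m).
It also fails if it takes over 72 s, if anything falls off the work surface, if the arm or the gripper's body presses on something with over 40 N, if the wrist force passes 120 N, or if a joint passes its speed limit or range.

## Working session

There is one attempt and no reset: what is moved stays moved. The work goes in short steps, Python scripts to look and compute and a tool call to move; the robot and the scene stay as the last step left them, time stands still between calls to the robot, and variables do not carry over. Pictures are saved under pics/ and viewed, at most 10 in all, crops included, and the job is handed in when it is done.

Besides the shell and the picture viewer there is one more tool, called after "Call:" as a command line: name --argument value ..., lists and objects as JSON in quotes. carry_out: Moves the arm, as the interface text tells. Its arguments: {"type":"object","properties":{"moves":{"type":"array","items":{"type":"object","properties":{"tx":{"type":"number"},"ty":{"type":"number"},"tz":{"type":"number"},"wx":{"type":"number"},"wy":{"type":"number"},"wz":{"type":"number"},"claw":{"type":"number"}}}},"newtons":{"type":"number"}},"required":["moves"]}

```bash
mkdir -p pics; cat > h.py <<'E'
import numpy as np, cv2
from workcell import env, read_camera
from scipy.spatial.transform import Rotation as R
def cloud(name):
    s=env.get_state(); c=read_camera(name); z=c["z_map"]
    v,u=np.mgrid[0:z.shape[0],0:z.shape[1]]
    xd=(u-c["cx"])/c["fx"]; yd=(v-c["cy"])/c["fy"]; x,y=xd.copy(),yd.copy()
    for _ in range(10):
        f=1+c["k1"]*(x*x+y*y); x,y=xd/f,yd/f
    P=np.stack([x*z,y*z,z],-1)
    if "hand_eye" in c:
        q=s["orientation"]; T=np.eye(4); T[:3,:3]=R.from_quat([q[1],q[2],q[3],q[0]]).as_matrix(); T[:3,3]=s["tcp_pos"]; M=T@c["hand_eye"]
    else: M=np.linalg.inv(c["camera_from_world"])
    W=P@M[:3,:3].T+M[:3,3]; W[z==0]=np.nan
    return c["image"],W
E
python3 - <<'E'
from h import *
for n in ("top","side"):
    im,W=cloud(n); cv2.imwrite(f"pics/{n}0.png",im); np.save(n+"0.npy",W)
print(env.get_state(), env.hold_point_z)
E
```

```text
{'clock': 0.1, 'joint_pos': array([-1.28863921e+00,  3.13928231e-01,  4.50957493e-02,  1.30360061e+00,
        2.73654178e-05,  1.43122289e+00]), 'qvel': array([-0.00020333, -0.00025991,  0.00357317, -0.00126001,  0.00082595,
       -0.00074078]), 'tau': array([ 2.33463310e-03, -4.81725204e+01,  2.99244493e+01,  1.26958548e-02,
       -2.02106935e-04, -7.62782605e-06]), 'tcp_pos': array([ 0.23525595, -0.52417489,  0.23049767]), 'orientation': array([-8.17278724e-04,  9.77849847e-01,  2.09306011e-01, -4.46466682e-05]), 'wrist_force': array([-1.02116678,  1.00928432,  0.35461669]), 'ft_torque': array([0.00466224, 0.0559864 , 0.00667524]), 'grip_force': 0.0, 'finger_gap': 0.08504874830817999} 0.0187
```

View pics/top0.png

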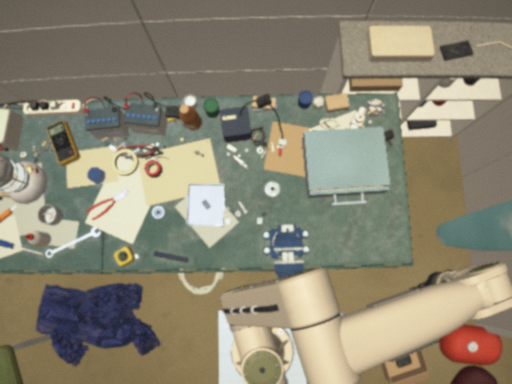

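View pics/side0.png

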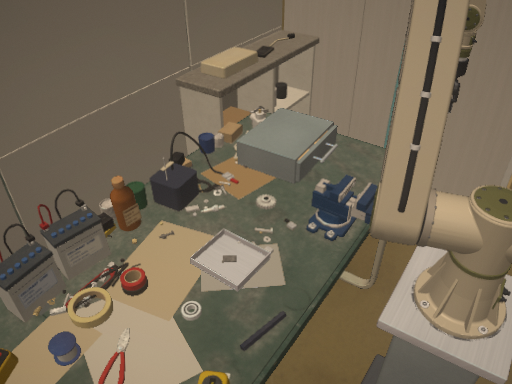

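Top view: chest at (345,160) with its handle at (349,197), tray at (207,204), gear at (272,188), bearing at (158,212), spark plug near (263,219), and a blue vise at (287,245). The side view shows the same layout. Next I measure.

```bash
python3 - <<'E'
from h import *
W=np.load("top0.npy")
for n,(u,v) in dict(chest=(345,160),tray=(200,215),traywall=(207,204),gear=(277,188),bearing=(158,208),plug=(262,219),vise=(287,240),vise2=(287,232)).items(): print(n,W[v,u].round(3))
x,y,z=W[...,0],W[...,1],W[...,2]
win=np.zeros(z.shape,bool); win[110:215,290:400]=1
m=win&(abs(z-.099)<.006)
def rect(m):
    r=cv2.minAreaRect((W[m][:,:2]*1000).astype(np.float32)); return r, cv2.boxPoints(r).round(0).tolist()
print("chest",m.sum(),rect(m))
wh=np.zeros(z.shape,bool); wh[188:212,325:372]=1
h=wh&(abs(z-.063)<.012); print("handle",h.sum(),rect(h),np.median(W[h],0))
wt=np.zeros(z.shape,bool); wt[178:232,182:232]=1
t=wt&(z>.014)&(z<.03); print("tray",t.sum(),rect(t))
S=np.load("side0.npy"); sz=S[...,2]
w=np.zeros(sz.shape,bool); w[225:292,185:280]=1
m=w&(sz>.015)&(sz<.03); r=cv2.minAreaRect((S[m][:,:2]*1000).astype(np.float32)); print("tray side",m.sum(),r)
for u,v in ((230,259),(264,232),(265,201),(190,311)): print(S[v,u].round(3))
w[:]=0; w[105:185,230:345]=1
m=w&(abs(sz-.099)<.005); r=cv2.minAreaRect((S[m][:,:2]*1000).astype(np.float32)); print("chest side",m.sum(),r,cv2.boxPoints(r))
w[:]=0; w[140:165,310:345]=1
m=w&(abs(sz-.062)<.006); print("handle side",[S[m][:,i].round(3).tolist() for i in (0,1)][:2] if m.sum()<15 else (S[m].min(0),S[m].max(0),cv2.fitLine((S[m][:,:2]*1000).astype(np.float32),1,0,.01,.01).ravel()))
E
```

```text
chest [ 0.683 -0.324  0.097]
tray [0.504 0.222 0.004]
traywall [0.545 0.195 0.011]
gear [ 0.6   -0.074  0.014]
bearing [0.534 0.384 0.008]
plug [ 0.484 -0.014 -0.   ]
vise [ 0.394 -0.099  0.116]
vise2 [ 0.422 -0.1    0.116]
chest 4446 (((710.3120727539062, -329.17529296875), (297.4791564941406, 301.8638000488281), 2.2213287353515625), [[556.0, -184.0], [568.0, -486.0], [865.0, -474.0], [853.0, -173.0]])
handle 195 (((553.4421997070312, -336.3931884765625), (62.61531066894531, 173.89627075195312), 2.3521080017089844), [[519.0, -251.0], [526.0, -425.0], [588.0, -422.0], [581.0, -248.0]]) [ 0.53339931 -0.3285861   0.0639017 ]
tray 164 (((541.736572265625, 190.5980224609375), (162.21463012695312, 158.73748779296875), 88.6010513305664), [[460.0, 111.0], [619.0, 108.0], [623.0, 270.0], [464.0, 274.0]])
tray side 502 ((542.9666748046875, 159.81048583984375), (228.13059997558594, 162.86965942382812), 88.59461212158203)
[0.542 0.205 0.011]
[0.531 0.061 0.002]
[ 0.595 -0.041  0.018]
[0.525 0.384 0.   ]
chest side 2798 ((666.798828125, -271.98883056640625), (317.3567199707031, 466.7773742675781), 25.019006729125977) [[ 424.30518   -127.60765  ]
 [ 621.7141    -550.5862   ]
 [ 909.2925    -416.37     ]
 [ 711.88354      6.6085205]]
handle side (array([ 0.52136216, -0.4081511 ,  0.05651542]), array([ 0.56975911, -0.25903655,  0.06773109]), array([ 9.439409e-02, -9.955349e-01,  5.391998e+02, -3.773072e+02],
      dtype=float32))
```

Call:
carry_out --moves '[{"tx": 2.5,"ty": 2.4,"tz": 0.5,"wz": 0.15},{"tx": 2.5,"ty": 2.4,"tz": 0.5,"wz": 0.15},{"tx": 2.5,"ty": 2.4,"tz": 0.5,"wz": 0.15},{"tx": 2.5,"ty": 2.4,"tz": 0.5,"wz": 0.15},{"tx": 2.5,"ty": 2.4,"wz": 0.15},{"tx": 2.5,"ty": 2.4,"wz": 0.15},{"tx": 2.5,"ty": 2.4,"wz": 0.15},{"tx": 2.5,"ty": 2.4,"wz": 0.15}]'

```text
invalid input at $.moves[0]: expected keys tx, ty, tz, wx, wy, wz, claw
```

Call:
carry_out --moves '[{"claw": 0.3},{},{}]'

```text
invalid input at $.moves[0]: expected keys tx, ty, tz, wx, wy, wz, claw
```

```bash
python3 - <<'E'
from h import *
im,W=cloud("wrist"); cv2.imwrite("pics/w1.png",im); np.save("w1.npy",W)
s=env.get_state(); print(s["tcp_pos"],s["orientation"],s["finger_gap"],s["wrist_force"])
z=W[...,2]
m=(abs(z-.064)<.006)&(W[...,0]<.57)
p=(W[m][:,:2]*1000).astype(np.float32)
print(m.sum(),p.min(0),p.max(0),cv2.minAreaRect(p),cv2.fitLine(p,1,0,.01,.01).ravel())
E
```

```text
[ 0.23526784 -0.52424565  0.23059665] [-7.03504343e-04  9.77845708e-01  2.09325754e-01 -7.05528612e-05] 0.08547472286145211 [-0.22456206 -0.22501495  0.17984502]Traceback (most recent call last):
  File "<stdin>", line 7, in <module>
    return umr_minimum(a, axis, None, out, keepdims, initial, where)
ValueError: zero-size array to reduction operation minimum which has no identity
```

View pics/w1.png

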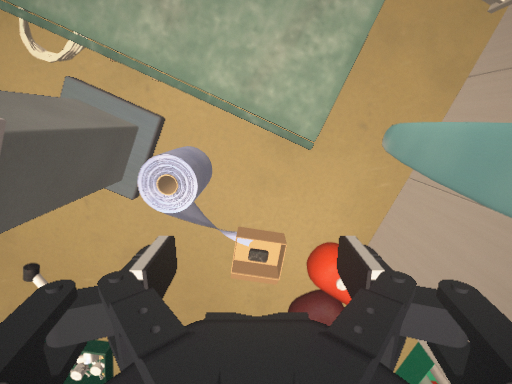

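The move was refused because every row needs all its keys. The wrist picture therefore still shows the start view: the bench corner near (313,147) and the fingers at the bottom.

Call:
carry_out --moves '[{"tx": 2.5,"ty": 2.4,"tz": 0.5,"wx": 0,"wy": 0,"wz": 0.15,"claw": -1},{"tx": 2.5,"ty": 2.4,"tz": 0.5,"wx": 0,"wy": 0,"wz": 0.15,"claw": -1},{"tx": 2.5,"ty": 2.4,"tz": 0.5,"wx": 0,"wy": 0,"wz": 0.15,"claw": -1},{"tx": 2.5,"ty": 2.4,"tz": 0.5,"wx": 0,"wy": 0,"wz": 0.15,"claw": -1},{"tx": 2.5,"ty": 2.4,"tz": 0,"wx": 0,"wy": 0,"wz": 0.15,"claw": 0.3},{"tx": 2.5,"ty": 2.4,"tz": 0,"wx": 0,"wy": 0,"wz": 0.15,"claw": 0.3},{"tx": 2.5,"ty": 2.4,"tz": 0,"wx": 0,"wy": 0,"wz": 0.15,"claw": 0.3},{"tx": 2.5,"ty": 2.4,"tz": 0,"wx": 0,"wy": 0,"wz": 0.15,"claw": 0.3}]'

```text
clock: 1.15
tcp_pos: [0.436, -0.3317, 0.251]
orientation: [-0.0, 0.687, 0.727, 0.0]
wrist_force: [0.7, -0.7, -0.7]
finger_gap: 0.0301
grip_force: 0.0
```

Call:
carry_out --moves '[{"tx": 0,"ty": 0,"tz": 0,"wx": 0,"wy": 0,"wz": 0,"claw": 0.3},{"tx": 0,"ty": 0,"tz": 0,"wx": 0,"wy": 0,"wz": 0,"claw": 0.3}]'

```text
clock: 1.4
tcp_pos: [0.4352, -0.3327, 0.2511]
orientation: [-0.0, 0.689, 0.725, -0.0]
wrist_force: [0.0, 0.1, 0.6]
finger_gap: 0.0301
grip_force: 0.0
```

```bash
python3 - <<'E'
from h import *
im,W=cloud("wrist"); cv2.imwrite("pics/w2.png",im); np.save("w2.npy",W)
s=env.get_state(); print(s["tcp_pos"],s["orientation"],s["finger_gap"],s["wrist_force"])
z=W[...,2]
m=(abs(z-.062)<.006)&(W[...,0]<.555)&(W[...,0]>.5)
p=(W[m][:,:2]*1000).astype(np.float32)
print(m.sum(),p.min(0),p.max(0),cv2.minAreaRect(p),cv2.fitLine(p,1,0,.01,.01).ravel())
E
```

```text
[ 0.43494629 -0.33300455  0.25110921] [-1.78713696e-04  6.89388992e-01  7.24391312e-01 -1.15569251e-04] 0.030013505047399077 [ 0.70342156 -0.53080852 -0.95778444]
1075 [ 523.7954  -400.01645] [ 554.89386 -271.6483 ] ((539.8779296875, -335.74371337890625), (30.95587921142578, 128.3477020263672), 0.5753767490386963) [ 3.3145629e-02 -9.9945050e-01  5.3020703e+02 -3.1454965e+02]
```

View pics/w2.png

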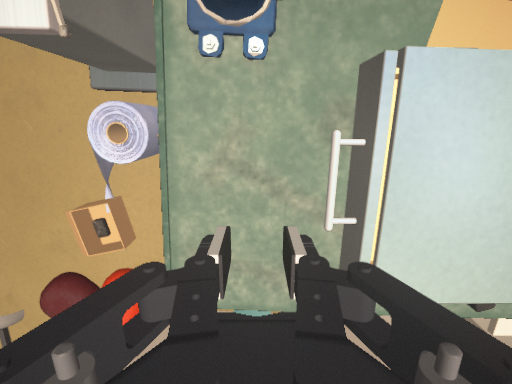

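The wrist view shows the bar running from (337,130) to (329,230), and the drawer slightly ajar. I fit the bar from pixels around that line.

```bash
python3 - <<'E'
from h import *
W=np.load("w2.npy"); im=cv2.imread("pics/w2.png").astype(int)
P=[]
for v in range(136,228,4):
    u0=337-8*(v-130)/100
    us=[u for u in range(int(u0)-12,int(u0)+13) if im[v,u].min()>150 and W[v,u,2]>.045]
    us=[u for u in us if u<u0+6]
    if us: 
        q=np.nanmean(W[v,us],0); P.append(q); print(v,us[0],us[-1],q.round(4))
P=np.array(P); k=np.polyfit(P[:,1],P[:,0],1); print(k,"yaw deg",-np.degrees(k[0]))
# chest front top edge gap line (yellowish) & top corners
for (u,v) in ((403,60),(403,160),(385,290),(500,60),(500,290)): print(u,v,W[v,u].round(4))
q=env.get_state()["orientation"]; print(R.from_quat([q[1],q[2],q[3],q[0]]).as_matrix().round(4))
E
```

```text
136 333 340 [ 0.5285 -0.2787  0.0637]
140 333 342 [ 0.5304 -0.2834  0.0633]
144 332 341 [ 0.5299 -0.2882  0.0631]
148 332 339 [ 0.5291 -0.2929  0.0635]
152 332 339 [ 0.5298 -0.2978  0.0633]
156 331 338 [ 0.529  -0.3026  0.0637]
160 331 338 [ 0.5297 -0.3075  0.0635]
164 331 338 [ 0.5303 -0.3124  0.0634]
168 330 337 [ 0.5297 -0.3174  0.0632]
172 330 337 [ 0.5303 -0.3224  0.0633]
176 330 337 [ 0.5309 -0.3274  0.0634]
180 330 336 [ 0.5309 -0.3324  0.0636]
184 329 336 [ 0.5308 -0.3375  0.0637]
188 329 335 [ 0.5311 -0.3429  0.0629]
192 328 335 [ 0.5311 -0.3481  0.063 ]
196 328 335 [ 0.5316 -0.3532  0.0632]
200 328 334 [ 0.5317 -0.3585  0.0631]
204 327 334 [ 0.5316 -0.3638  0.0633]
208 327 334 [ 0.5322 -0.3691  0.0635]
212 327 333 [ 0.5323 -0.3746  0.0633]
216 326 333 [ 0.5323 -0.3801  0.0632]
220 326 335 [ 0.5343 -0.3854  0.0633]
224 326 332 [ 0.533  -0.3911  0.0632]
[-0.03695663  0.51857491] yaw deg 2.1174590163467983
403 60 [ 0.5781 -0.1982  0.095 ]
403 160 [ 0.5958 -0.2994  0.0969]
385 290 [ 0.478  -0.319   0.3142]
500 60 [ 0.6779 -0.1919  0.0974]
500 290 [ 0.7548 -0.4579  0.098 ]
[[-4.950e-02  9.988e-01 -4.000e-04]
 [ 9.988e-01  4.950e-02  1.000e-04]
 [ 1.000e-04 -4.000e-04 -1.000e+00]]
```

Call:
carry_out --moves '[{"tx": 3.2,"ty": 0,"tz": 0,"wx": 0,"wy": 0,"wz": -0.012,"claw": 0.3},{"tx": 3.2,"ty": 0,"tz": 0,"wx": 0,"wy": 0,"wz": 0,"claw": 0.3},{"tx": 3.2,"ty": -0.2,"tz": 0,"wx": 0,"wy": 0,"wz": 0,"claw": 0.3},{"tx": 0,"ty": 0,"tz": -3,"wx": 0,"wy": 0,"wz": 0,"claw": 0.3},{"tx": 0,"ty": 0,"tz": -3,"wx": 0,"wy": 0,"wz": 0,"claw": 0.3},{"tx": 0,"ty": 0,"tz": -3,"wx": 0,"wy": 0,"wz": 0,"claw": 0.3},{"tx": 0,"ty": 0,"tz": -3,"wx": 0,"wy": 0,"wz": 0,"claw": 0.3},{"tx": 0,"ty": 0,"tz": 0,"wx": 0,"wy": 0,"wz": 0,"claw": 0.3}]'

```text
clock: 2.45
tcp_pos: [0.529, -0.3343, 0.1286]
orientation: [-0.003, 0.694, 0.72, -0.0]
wrist_force: [-0.1, -0.5, 1.0]
finger_gap: 0.03
grip_force: 0.0
```

Call:
carry_out --moves '[{"tx": 0,"ty": 0,"tz": -2,"wx": 0,"wy": 0,"wz": 0,"claw": 0.3},{"tx": 0,"ty": 0,"tz": -2,"wx": 0,"wy": 0,"wz": 0,"claw": 0.3},{"tx": 0,"ty": 0,"tz": -2,"wx": 0,"wy": 0,"wz": 0,"claw": 0.3},{"tx": 0,"ty": 0,"tz": -2,"wx": 0,"wy": 0,"wz": 0,"claw": 0.3},{"tx": 0,"ty": 0,"tz": -0.8,"wx": 0,"wy": 0,"wz": 0,"claw": 0.3},{"tx": 0,"ty": 0,"tz": 0,"wx": 0,"wy": 0,"wz": 0,"claw": 0.3}]'

```text
clock: 3.2
tcp_pos: [0.5329, -0.3357, 0.0472]
orientation: [0.002, 0.693, 0.721, 0.001]
wrist_force: [-2.2, 5.1, 10.1]
finger_gap: 0.03
grip_force: 4.9
```

Call:
carry_out --moves '[{"tx": 0,"ty": 0,"tz": 0,"wx": 0,"wy": 0,"wz": 0,"claw": 1},{"tx": 0,"ty": 0,"tz": 0,"wx": 0,"wy": 0,"wz": 0,"claw": 1},{"tx": 0,"ty": 0,"tz": 0,"wx": 0,"wy": 0,"wz": 0,"claw": 1},{"tx": 0,"ty": 0,"tz": 0,"wx": 0,"wy": 0,"wz": 0,"claw": 1}]' --newtons 40

```text
clock: 3.7
tcp_pos: [0.5323, -0.336, 0.0458]
orientation: [0.002, 0.694, 0.72, 0.0]
wrist_force: [-1.7, 1.0, 8.1]
finger_gap: 0.0094
grip_force: 39.0
```

Call:
carry_out --moves '[{"tx": -1,"ty": -0.03,"tz": 0.2,"wx": 0,"wy": 0,"wz": 0,"claw": 1},{"tx": -2,"ty": -0.08,"tz": 0,"wx": 0,"wy": 0,"wz": 0,"claw": 1},{"tx": -2,"ty": -0.08,"tz": 0,"wx": 0,"wy": 0,"wz": 0,"claw": 1},{"tx": -2,"ty": -0.08,"tz": 0,"wx": 0,"wy": 0,"wz": 0,"claw": 1},{"tx": -2,"ty": -0.07,"tz": 0,"wx": 0,"wy": 0,"wz": 0,"claw": 1},{"tx": -2,"ty": -0.07,"tz": 0,"wx": 0,"wy": 0,"wz": 0,"claw": 1},{"tx": -2,"ty": -0.07,"tz": 0,"wx": 0,"wy": 0,"wz": 0,"claw": 1},{"tx": -1,"ty": -0.04,"tz": 0,"wx": 0,"wy": 0,"wz": 0,"claw": 1}]'

```text
clock: 4.7
tcp_pos: [0.3904, -0.3413, 0.0458]
orientation: [0.001, 0.694, 0.72, -0.001]
wrist_force: [2.1, -5.2, -2.6]
finger_gap: 0.0096
grip_force: 40.0
```

Call:
carry_out --moves '[{"tx": -1,"ty": -0.04,"tz": 0,"wx": 0,"wy": 0,"wz": 0,"claw": 1},{"tx": 0,"ty": 0,"tz": 0,"wx": 0,"wy": 0,"wz": 0,"claw": 1},{"tx": 0,"ty": 0,"tz": 0,"wx": 0,"wy": 0,"wz": 0,"claw": 1}]'

```text
clock: 5.08
tcp_pos: [0.3812, -0.3416, 0.0458]
orientation: [0.001, 0.693, 0.72, -0.001]
wrist_force: [-0.0, -5.8, -0.6]
finger_gap: 0.0095
grip_force: 40.2
```

Pulled about 150 mm. I open to the original 30 mm, rise, and turn for a look into the drawer.

Call:
carry_out --moves '[{"tx": 0,"ty": 0,"tz": 0,"wx": 0,"wy": 0,"wz": 0,"claw": 0.3},{"tx": 0,"ty": 0,"tz": 0,"wx": 0,"wy": 0,"wz": 0,"claw": 0.3},{"tx": 0,"ty": 0,"tz": 0,"wx": 0,"wy": 0,"wz": 0,"claw": 0.3},{"tx": 0,"ty": 0,"tz": 3,"wx": 0,"wy": 0,"wz": 0,"claw": 0.3},{"tx": 0,"ty": 0,"tz": 5,"wx": 0,"wy": 0,"wz": 0,"claw": 0.3},{"tx": 0,"ty": 0,"tz": 5,"wx": 0,"wy": 0,"wz": 0,"claw": 0.3},{"tx": 0,"ty": 0,"tz": 5,"wx": 0,"wy": 0,"wz": 0,"claw": 0.3},{"tx": 0,"ty": 0,"tz": 5,"wx": 0,"wy": 0,"wz": 0,"claw": 0.3}]'

```text
clock: 6.08
tcp_pos: [0.3813, -0.3396, 0.2769]
orientation: [-0.0, 0.693, 0.721, 0.0]
wrist_force: [-0.0, -1.3, -0.1]
finger_gap: 0.0297
grip_force: 0.0
```

Call:
carry_out --moves '[{"tx": 0,"ty": 0,"tz": 0,"wx": 0,"wy": 0,"wz": 0,"claw": -1},{"tx": 0,"ty": 0,"tz": 0,"wx": 0,"wy": 0,"wz": 0,"claw": -1},{"tx": 0,"ty": 0,"tz": 0,"wx": 0,"wy": 0,"wz": 0,"claw": -1}]'

```text
clock: 6.45
tcp_pos: [0.3809, -0.3394, 0.2737]
orientation: [-0.002, 0.693, 0.721, 0.0]
wrist_force: [-0.4, 0.3, 0.2]
finger_gap: 0.0826
grip_force: 0.0
```

```bash
python3 - <<'E'
from h import *
im,W=cloud("wrist"); cv2.imwrite("pics/w3.png",im); np.save("w3.npy",W)
s=env.get_state(); print(s["tcp_pos"],s["orientation"],s["finger_gap"],s["wrist_force"])
z=W[...,2]; m=((abs(z-.072)<.005)&(W[...,0]>.42)).astype(np.uint8)
n,l,st,c=cv2.connectedComponentsWithStats(m)
for i in range(1,n):
    if st[i,4]>300:
        p=W[l==i]; print(st[i],c[i],np.median(p,0),cv2.minEnclosingCircle((p[:,:2]*1000).astype(np.float32)))
E
```

```text
[ 0.38088728 -0.339497    0.27368528] [-1.53075155e-03  6.93153452e-01  7.20788371e-01  2.69423722e-04] 0.08528109492875503 [ 0.0433903   0.27758256 -0.37947577]
[ 330  103   37   39 1121] [347.91882248 122.02319358] [ 0.4914105  -0.26912142  0.07077876] ((492.2145080566406, -269.2973327636719), 23.49421501159668)
[324 203  35  32 882] [340.84126984 218.68707483] [ 0.49740573 -0.39578951  0.07090088] ((498.2726745605469, -396.9188232421875), 23.583967208862305)
```

View pics/w3.png

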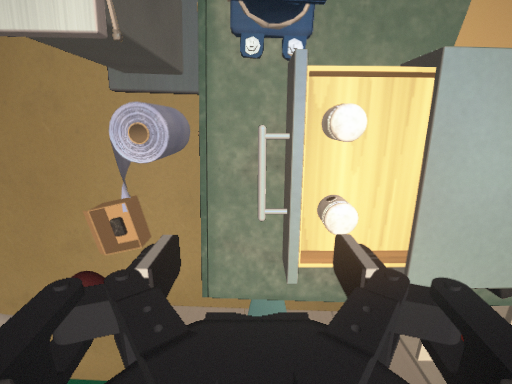

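Drawer is open. Piston crowns show at (347,122) and (341,217), i.e. world (0.492,-0.269) and (0.498,-0.397). I turn 90° and go over the first.

Call:
carry_out --moves '[{"tx": 1.4,"ty": 0.88,"tz": 0,"wx": 0,"wy": 0,"wz": 0.175,"claw": -0.65},{"tx": 1.4,"ty": 0.88,"tz": 0,"wx": 0,"wy": 0,"wz": 0.175,"claw": -0.65},{"tx": 1.4,"ty": 0.88,"tz": 0,"wx": 0,"wy": 0,"wz": 0.175,"claw": -0.65},{"tx": 1.4,"ty": 0.88,"tz": 0,"wx": 0,"wy": 0,"wz": 0.175,"claw": -0.65},{"tx": 1.4,"ty": 0.88,"tz": 0,"wx": 0,"wy": 0,"wz": 0.175,"claw": -0.65},{"tx": 1.4,"ty": 0.88,"tz": 0,"wx": 0,"wy": 0,"wz": 0.175,"claw": -0.65},{"tx": 1.4,"ty": 0.88,"tz": 0,"wx": 0,"wy": 0,"wz": 0.175,"claw": -0.65},{"tx": 1.4,"ty": 0.88,"tz": 0,"wx": 0,"wy": 0,"wz": 0.175,"claw": -0.65}]'

```text
clock: 7.5
tcp_pos: [0.4934, -0.2692, 0.274]
orientation: [-0.001, 0.063, 0.998, 0.001]
wrist_force: [0.2, -0.3, 0.2]
finger_gap: 0.0705
grip_force: 0.0
```

Call:
carry_out --moves '[{"tx": 0,"ty": 0,"tz": -3,"wx": 0,"wy": 0,"wz": 0.17,"claw": -0.65},{"tx": 0,"ty": 0,"tz": -3,"wx": 0,"wy": 0,"wz": 0,"claw": -0.65},{"tx": 0,"ty": 0,"tz": -3,"wx": 0,"wy": 0,"wz": 0,"claw": -0.65},{"tx": 0,"ty": 0,"tz": 0,"wx": 0,"wy": 0,"wz": 0,"claw": -0.65},{"tx": 0,"ty": 0,"tz": 0,"wx": 0,"wy": 0,"wz": 0,"claw": -0.65}]'

```text
clock: 8.12
tcp_pos: [0.4935, -0.2699, 0.1858]
orientation: [-0.0, -0.019, 1.0, 0.0]
wrist_force: [-0.2, 0.2, 0.1]
finger_gap: 0.0707
grip_force: 0.0
```

```bash
python3 - <<'E'
from h import *
im,W=cloud("wrist"); cv2.imwrite("pics/w4.png",im)
s=env.get_state(); q=s["orientation"]; print(s["tcp_pos"],s["finger_gap"],s["wrist_force"],R.from_quat([q[1],q[2],q[3],q[0]]).as_matrix()[:,1])
z=W[...,2]; m=((abs(z-.072)<.006)&(W[...,0]>.42)).astype(np.uint8)
n,l,st,c=cv2.connectedComponentsWithStats(m)
for i in range(1,n):
    if st[i,4]>300:
        p=W[l==i]; print(st[i],c[i],np.median(p,0),cv2.minEnclosingCircle((p[:,:2]*1000).astype(np.float32)))
E
```

```text
[ 0.4939087  -0.27023173  0.18638282] 0.07034429679378762 [-0.5973932   0.63859601  0.34692655] [-3.81699452e-02  9.99270991e-01 -7.36734999e-04]
[ 106  167   47   46 1698] [128.78327444 189.44287397] [ 0.4968198  -0.39556501  0.07090004] ((498.3315734863281, -397.3796691894531), 23.79001808166504)
[ 234  166   47   46 1710] [256.93684211 188.4497076 ] [ 0.49115366 -0.26973499  0.07094161] ((492.60845947265625, -269.8004455566406), 23.609403610229492)
```

View pics/w4.png

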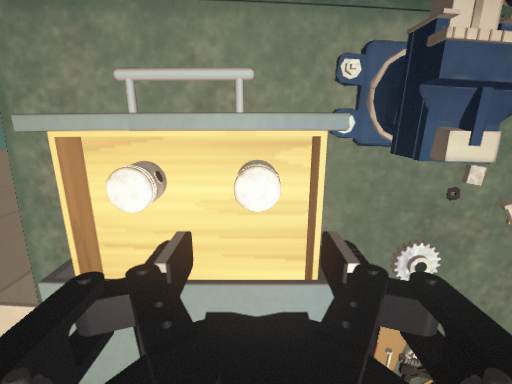

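Both crowns are clear: piston A at (257,188), centred between the fingers, and piston B at (129,189). I descend on A.

Call:
carry_out --moves '[{"tx": -0.1,"ty": 0,"tz": -4,"wx": 0,"wy": 0,"wz": 0,"claw": -0.65},{"tx": 0,"ty": 0,"tz": -4,"wx": 0,"wy": 0,"wz": 0,"claw": -0.65},{"tx": 0,"ty": 0,"tz": -2,"wx": 0,"wy": 0,"wz": 0,"claw": -0.65},{"tx": 0,"ty": 0,"tz": -2,"wx": 0,"wy": 0,"wz": 0,"claw": -0.65},{"tx": 0,"ty": 0,"tz": -1.6,"wx": 0,"wy": 0,"wz": 0,"claw": -0.65},{"tx": 0,"ty": 0,"tz": -1.2,"wx": 0,"wy": 0,"wz": 0,"claw": -0.65},{"tx": 0,"ty": 0,"tz": 0,"wx": 0,"wy": 0,"wz": 0,"claw": -0.65},{"tx": 0,"ty": 0,"tz": 0,"wx": 0,"wy": 0,"wz": 0,"claw": -0.65}]'

```text
clock: 9.18
tcp_pos: [0.4929, -0.2702, 0.038]
orientation: [0.0, -0.019, 1.0, -0.0]
wrist_force: [0.2, -0.5, 0.7]
finger_gap: 0.0707
grip_force: 0.0
```

Call:
carry_out --moves '[{"tx": 0,"ty": 0,"tz": 0,"wx": 0,"wy": 0,"wz": 0,"claw": -0.2},{"tx": 0,"ty": 0,"tz": 0,"wx": 0,"wy": 0,"wz": 0,"claw": 0},{"tx": 0,"ty": 0,"tz": 0,"wx": 0,"wy": 0,"wz": 0,"claw": 0.3},{"tx": 0,"ty": 0,"tz": 0,"wx": 0,"wy": 0,"wz": 0,"claw": 1},{"tx": 0,"ty": 0,"tz": 0,"wx": 0,"wy": 0,"wz": 0,"claw": 1}]' --newtons 40

```text
clock: 9.8
tcp_pos: [0.493, -0.2699, 0.0383]
orientation: [0.001, -0.019, 1.0, -0.0]
wrist_force: [-0.1, 2.0, 6.1]
finger_gap: 0.0467
grip_force: 41.5
```

Call:
carry_out --moves '[{"tx": 0,"ty": 0,"tz": 0.5,"wx": 0,"wy": 0,"wz": 0,"claw": 1},{"tx": 0,"ty": 0,"tz": 1.5,"wx": 0,"wy": 0,"wz": 0,"claw": 1},{"tx": 0,"ty": 0,"tz": 2,"wx": 0,"wy": 0,"wz": 0,"claw": 1},{"tx": 0,"ty": 0,"tz": 2,"wx": 0,"wy": 0,"wz": 0,"claw": 1},{"tx": 0,"ty": 0,"tz": 1,"wx": 0,"wy": 0,"wz": 0,"claw": 1},{"tx": 0,"ty": 0,"tz": 0,"wx": 0,"wy": 0,"wz": 0,"claw": 1},{"tx": 0,"ty": 0,"tz": 0,"wx": 0,"wy": 0,"wz": 0,"claw": 1},{"tx": 0,"ty": 0,"tz": 0,"wx": 0,"wy": 0,"wz": 0,"claw": 1}]'

```text
clock: 10.8
tcp_pos: [0.4918, -0.2694, 0.1064]
orientation: [-0.001, -0.019, 1.0, 0.001]
wrist_force: [0.4, 0.4, -4.8]
finger_gap: 0.0466
grip_force: 42.1
```

Call:
carry_out --moves '[{"tx": 0,"ty": 0,"tz": 0,"wx": 0,"wy": 0,"wz": 0,"claw": 1},{"tx": 0,"ty": 0,"tz": 0,"wx": 0,"wy": 0,"wz": 0,"claw": 1}]'

```text
clock: 11.05
tcp_pos: [0.4923, -0.2697, 0.107]
orientation: [-0.0, -0.019, 1.0, 0.0]
wrist_force: [0.3, 0.2, -4.3]
finger_gap: 0.0466
grip_force: 42.1
```

Call:
carry_out --moves '[{"tx": 0,"ty": 0,"tz": 0,"wx": 0,"wy": 0,"wz": 0,"claw": 1},{"tx": 0,"ty": 0,"tz": 0,"wx": 0,"wy": 0,"wz": 0,"claw": 1}]'

```text
clock: 11.3
tcp_pos: [0.4924, -0.2699, 0.1073]
orientation: [0.0, -0.019, 1.0, 0.0]
wrist_force: [-0.3, 0.6, -5.2]
finger_gap: 0.0464
grip_force: 42.1
```

About 4.8 N, so A is the heavy one. I set it back gently where it stood.

Call:
carry_out --moves '[{"tx": 0,"ty": 0,"tz": -2,"wx": 0,"wy": 0,"wz": 0,"claw": 1},{"tx": 0,"ty": 0,"tz": -2,"wx": 0,"wy": 0,"wz": 0,"claw": 1},{"tx": 0,"ty": 0,"tz": -1.4,"wx": 0,"wy": 0,"wz": 0,"claw": 1},{"tx": 0,"ty": 0,"tz": -0.8,"wx": 0,"wy": 0,"wz": 0,"claw": 1},{"tx": 0,"ty": 0,"tz": -0.4,"wx": 0,"wy": 0,"wz": 0,"claw": 1},{"tx": 0,"ty": 0,"tz": -0.2,"wx": 0,"wy": 0,"wz": 0,"claw": 1},{"tx": 0,"ty": 0,"tz": -0.1,"wx": 0,"wy": 0,"wz": 0,"claw": 1},{"tx": 0,"ty": 0,"tz": 0,"wx": 0,"wy": 0,"wz": 0,"claw": 1}]'

```text
clock: 12.3
tcp_pos: [0.4926, -0.27, 0.0386]
orientation: [0.0, -0.019, 1.0, -0.0]
wrist_force: [0.4, -0.1, -4.4]
finger_gap: 0.0467
grip_force: 42.1
```

Call:
carry_out --moves '[{"tx": 0,"ty": 0,"tz": 0,"wx": 0,"wy": 0,"wz": 0,"claw": 1},{"tx": 0,"ty": 0,"tz": 0,"wx": 0,"wy": 0,"wz": 0,"claw": 1}]'

```text
clock: 12.55
tcp_pos: [0.4925, -0.2699, 0.0385]
orientation: [0.0, -0.019, 1.0, -0.0]
wrist_force: [0.3, 0.5, -5.1]
finger_gap: 0.0468
grip_force: 42.1
```

Call:
carry_out --moves '[{"tx": 0,"ty": 0,"tz": -0.1,"wx": 0,"wy": 0,"wz": 0,"claw": 1},{"tx": 0,"ty": 0,"tz": 0,"wx": 0,"wy": 0,"wz": 0,"claw": 1},{"tx": 0,"ty": 0,"tz": 0,"wx": 0,"wy": 0,"wz": 0,"claw": 1}]'

```text
clock: 12.92
tcp_pos: [0.4931, -0.2699, 0.0383]
orientation: [0.001, -0.019, 1.0, -0.0]
wrist_force: [-0.6, 2.4, 6.0]
finger_gap: 0.0465
grip_force: 43.0
```

Call:
carry_out --moves '[{"tx": 0,"ty": 0,"tz": -0.1,"wx": 0,"wy": 0,"wz": 0,"claw": 1},{"tx": 0,"ty": 0,"tz": 0,"wx": 0,"wy": 0,"wz": 0,"claw": 1},{"tx": 0,"ty": 0,"tz": 0,"wx": 0,"wy": 0,"wz": 0,"claw": 1}]'

```text
clock: 13.3
tcp_pos: [0.4938, -0.27, 0.0383]
orientation: [0.002, -0.019, 1.0, -0.0]
wrist_force: [-0.8, 4.9, 11.4]
finger_gap: 0.0463
grip_force: 43.6
```

Call:
carry_out --moves '[{"tx": 0,"ty": 0,"tz": 0.1,"wx": 0,"wy": 0,"wz": 0,"claw": 1},{"tx": 0,"ty": 0,"tz": 0,"wx": 0,"wy": 0,"wz": 0,"claw": 0},{"tx": 0,"ty": 0,"tz": 0,"wx": 0,"wy": 0,"wz": 0,"claw": -0.3},{"tx": 0,"ty": 0,"tz": 0,"wx": 0,"wy": 0,"wz": 0,"claw": -0.65},{"tx": 0,"ty": 0,"tz": 0,"wx": 0,"wy": 0,"wz": 0,"claw": -0.65},{"tx": 0,"ty": 0,"tz": 2,"wx": 0,"wy": 0,"wz": 0,"claw": -0.65},{"tx": 0,"ty": 0,"tz": 4,"wx": 0,"wy": 0,"wz": 0,"claw": -0.65},{"tx": 0,"ty": 0,"tz": 4,"wx": 0,"wy": 0,"wz": 0,"claw": -0.65}]'

```text
clock: 14.3
tcp_pos: [0.492, -0.2698, 0.1379]
orientation: [-0.001, -0.019, 1.0, 0.0]
wrist_force: [0.9, -0.7, 0.0]
finger_gap: 0.0707
grip_force: 0.0
```

Call:
carry_out --moves '[{"tx": 0,"ty": 0,"tz": 4,"wx": 0,"wy": 0,"wz": 0,"claw": -0.65},{"tx": 0.1,"ty": -4,"tz": 0,"wx": 0,"wy": 0,"wz": 0,"claw": -0.65},{"tx": 0.2,"ty": -4,"tz": 0,"wx": 0,"wy": 0,"wz": 0,"claw": -0.65},{"tx": 0.2,"ty": -4,"tz": 0,"wx": 0,"wy": 0,"wz": 0,"claw": -0.65},{"tx": 0,"ty": -0.7,"tz": 0,"wx": 0,"wy": 0,"wz": 0,"claw": -0.65},{"tx": 0,"ty": 0,"tz": 0,"wx": 0,"wy": 0,"wz": 0,"claw": -0.65},{"tx": 0,"ty": 0,"tz": 0,"wx": 0,"wy": 0,"wz": 0,"claw": -0.65}]'

```text
clock: 15.18
tcp_pos: [0.4973, -0.3957, 0.1772]
orientation: [-0.0, -0.02, 1.0, 0.0]
wrist_force: [-0.4, -0.1, 0.5]
finger_gap: 0.0702
grip_force: 0.0
```

```bash
python3 - <<'E'
from h import *
im,W=cloud("wrist"); cv2.imwrite("pics/w5.png",im)
s=env.get_state(); print(s["tcp_pos"],s["finger_gap"],s["wrist_force"])
z=W[...,2]; m=((abs(z-.072)<.006)&(W[...,0]>.42)).astype(np.uint8)
n,l,st,c=cv2.connectedComponentsWithStats(m)
for i in range(1,n):
    if st[i,4]>300:
        p=W[l==i]; print(st[i],c[i],np.median(p,0),cv2.minEnclosingCircle((p[:,:2]*1000).astype(np.float32)))
E
```

```text
[ 0.49744297 -0.39556875  0.17740824] 0.07039184078172611 [ 0.02422655 -0.27423077  0.26496795]
[ 362  169   49   47 1815] [385.86997245 192.09862259] [ 0.49155828 -0.27233361  0.07090949] ((492.60015869140625, -270.55267333984375), 24.134538650512695)
[ 231  170   49   48 1819] [254.8746564  193.57559098] [ 0.49791775 -0.39724394  0.07087023] ((499.2662048339844, -397.1432800292969), 23.596893310546875)
```

Call:
carry_out --moves '[{"tx": 0.1,"ty": -0.13,"tz": -4,"wx": 0,"wy": 0,"wz": 0,"claw": -0.65},{"tx": 0,"ty": 0,"tz": -3.5,"wx": 0,"wy": 0,"wz": 0,"claw": -0.65},{"tx": 0,"ty": 0,"tz": -2,"wx": 0,"wy": 0,"wz": 0,"claw": -0.65},{"tx": 0,"ty": 0,"tz": -2,"wx": 0,"wy": 0,"wz": 0,"claw": -0.65},{"tx": 0,"ty": 0,"tz": -1.5,"wx": 0,"wy": 0,"wz": 0,"claw": -0.65},{"tx": 0,"ty": 0,"tz": -0.8,"wx": 0,"wy": 0,"wz": 0,"claw": -0.65},{"tx": 0,"ty": 0,"tz": 0,"wx": 0,"wy": 0,"wz": 0,"claw": -0.65},{"tx": 0,"ty": 0,"tz": 0,"wx": 0,"wy": 0,"wz": 0,"claw": -0.65}]'

```text
clock: 16.23
tcp_pos: [0.4989, -0.3985, 0.0402]
orientation: [0.0, -0.019, 1.0, -0.0]
wrist_force: [0.9, 0.8, 0.0]
finger_gap: 0.0703
grip_force: 0.0
```

Call:
carry_out --moves '[{"tx": 0,"ty": 0,"tz": 0,"wx": 0,"wy": 0,"wz": 0,"claw": -0.2},{"tx": 0,"ty": 0,"tz": 0,"wx": 0,"wy": 0,"wz": 0,"claw": 0},{"tx": 0,"ty": 0,"tz": 0,"wx": 0,"wy": 0,"wz": 0,"claw": 0.3},{"tx": 0,"ty": 0,"tz": 0,"wx": 0,"wy": 0,"wz": 0,"claw": 1},{"tx": 0,"ty": 0,"tz": 0,"wx": 0,"wy": 0,"wz": 0,"claw": 1}]'

```text
clock: 16.85
tcp_pos: [0.4989, -0.3986, 0.0402]
orientation: [0.001, -0.019, 1.0, -0.0]
wrist_force: [-0.7, -0.0, 5.4]
finger_gap: 0.0461
grip_force: 42.0
```

Call:
carry_out --moves '[{"tx": 0,"ty": 0,"tz": 0.5,"wx": 0,"wy": 0,"wz": 0,"claw": 1},{"tx": 0,"ty": 0,"tz": 1.5,"wx": 0,"wy": 0,"wz": 0,"claw": 1},{"tx": 0,"ty": 0,"tz": 2,"wx": 0,"wy": 0,"wz": 0,"claw": 1},{"tx": 0,"ty": 0,"tz": 2,"wx": 0,"wy": 0,"wz": 0,"claw": 1},{"tx": 0,"ty": 0,"tz": 1,"wx": 0,"wy": 0,"wz": 0,"claw": 1},{"tx": 0,"ty": 0,"tz": 0,"wx": 0,"wy": 0,"wz": 0,"claw": 1},{"tx": 0,"ty": 0,"tz": 0,"wx": 0,"wy": 0,"wz": 0,"claw": 1},{"tx": 0,"ty": 0,"tz": 0,"wx": 0,"wy": 0,"wz": 0,"claw": 1}]'

```text
clock: 17.85
tcp_pos: [0.4979, -0.3977, 0.1083]
orientation: [-0.001, -0.019, 1.0, 0.001]
wrist_force: [-0.3, 0.2, -0.6]
finger_gap: 0.046
grip_force: 41.3
```

Call:
carry_out --moves '[{"tx": 0,"ty": 0,"tz": 0,"wx": 0,"wy": 0,"wz": 0,"claw": 1},{"tx": 0,"ty": 0,"tz": 0,"wx": 0,"wy": 0,"wz": 0,"claw": 1}]'

```text
clock: 18.1
tcp_pos: [0.4983, -0.398, 0.109]
orientation: [-0.0, -0.019, 1.0, 0.0]
wrist_force: [1.0, 0.1, -1.6]
finger_gap: 0.0461
grip_force: 41.3
```

Call:
carry_out --moves '[{"tx": 0,"ty": 0,"tz": 0,"wx": 0,"wy": 0,"wz": 0,"claw": 1},{"tx": 0,"ty": 0,"tz": 0,"wx": 0,"wy": 0,"wz": 0,"claw": 1}]'

```text
clock: 18.35
tcp_pos: [0.4984, -0.3982, 0.1093]
orientation: [0.0, -0.019, 1.0, 0.0]
wrist_force: [0.3, 0.8, -2.2]
finger_gap: 0.0459
grip_force: 41.3
```

B is light at about 1.8 N. I set it back.

Call:
carry_out --moves '[{"tx": 0,"ty": 0,"tz": -2,"wx": 0,"wy": 0,"wz": 0,"claw": 1},{"tx": 0,"ty": 0,"tz": -2,"wx": 0,"wy": 0,"wz": 0,"claw": 1},{"tx": 0,"ty": 0,"tz": -1.4,"wx": 0,"wy": 0,"wz": 0,"claw": 1},{"tx": 0,"ty": 0,"tz": -0.8,"wx": 0,"wy": 0,"wz": 0,"claw": 1},{"tx": 0,"ty": 0,"tz": -0.4,"wx": 0,"wy": 0,"wz": 0,"claw": 1},{"tx": 0,"ty": 0,"tz": -0.2,"wx": 0,"wy": 0,"wz": 0,"claw": 1},{"tx": 0,"ty": 0,"tz": -0.2,"wx": 0,"wy": 0,"wz": 0,"claw": 1},{"tx": 0,"ty": 0,"tz": 0,"wx": 0,"wy": 0,"wz": 0,"claw": 1}]'

```text
clock: 19.35
tcp_pos: [0.499, -0.3985, 0.0403]
orientation: [0.001, -0.019, 1.0, -0.0]
wrist_force: [0.1, 1.1, 1.0]
finger_gap: 0.0462
grip_force: 41.6
```

Call:
carry_out --moves '[{"tx": 0,"ty": 0,"tz": 0,"wx": 0,"wy": 0,"wz": 0,"claw": 1},{"tx": 0,"ty": 0,"tz": 0,"wx": 0,"wy": 0,"wz": 0,"claw": 1}]'

```text
clock: 19.6
tcp_pos: [0.499, -0.3985, 0.0402]
orientation: [0.001, -0.019, 1.0, -0.0]
wrist_force: [-0.1, 1.2, 5.0]
finger_gap: 0.0463
grip_force: 42.0
```

It has landed. I release, rise, and go back over A.

Call:
carry_out --moves '[{"tx": 0,"ty": 0,"tz": 0,"wx": 0,"wy": 0,"wz": 0,"claw": 0},{"tx": 0,"ty": 0,"tz": 0,"wx": 0,"wy": 0,"wz": 0,"claw": -0.3},{"tx": 0,"ty": 0,"tz": 0,"wx": 0,"wy": 0,"wz": 0,"claw": -0.65},{"tx": 0,"ty": 0,"tz": 0,"wx": 0,"wy": 0,"wz": 0,"claw": -0.65},{"tx": 0,"ty": 0,"tz": 2,"wx": 0,"wy": 0,"wz": 0,"claw": -0.65},{"tx": 0,"ty": 0,"tz": 4,"wx": 0,"wy": 0,"wz": 0,"claw": -0.65},{"tx": 0,"ty": 0,"tz": 4,"wx": 0,"wy": 0,"wz": 0,"claw": -0.65},{"tx": 0,"ty": 0,"tz": 4,"wx": 0,"wy": 0,"wz": 0,"claw": -0.65}]'

```text
clock: 20.6
tcp_pos: [0.4982, -0.3981, 0.1803]
orientation: [-0.0, -0.019, 1.0, 0.0]
wrist_force: [1.0, -0.1, 0.6]
finger_gap: 0.0702
grip_force: 0.0
```

Call:
carry_out --moves '[{"tx": -0.2,"ty": 4,"tz": 0,"wx": 0,"wy": 0,"wz": 0,"claw": -0.65},{"tx": -0.2,"ty": 4,"tz": 0,"wx": 0,"wy": 0,"wz": 0,"claw": -0.65},{"tx": -0.2,"ty": 4,"tz": 0,"wx": 0,"wy": 0,"wz": 0,"claw": -0.65},{"tx": 0,"ty": 0.8,"tz": 0,"wx": 0,"wy": 0,"wz": 0,"claw": -0.65},{"tx": 0,"ty": 0,"tz": 0,"wx": 0,"wy": 0,"wz": 0,"claw": -0.65},{"tx": 0,"ty": 0,"tz": 0,"wx": 0,"wy": 0,"wz": 0,"claw": -0.65}]'

```text
clock: 21.35
tcp_pos: [0.4927, -0.2713, 0.1793]
orientation: [0.0, -0.019, 1.0, -0.0]
wrist_force: [0.1, -0.1, -0.5]
finger_gap: 0.0703
grip_force: 0.0
```

```bash
python3 - <<'E'
from h import *
im,W=cloud("wrist"); cv2.imwrite("pics/w6.png",im)
s=env.get_state(); print(s["tcp_pos"],s["finger_gap"],s["wrist_force"])
z=W[...,2]; m=((abs(z-.072)<.006)&(W[...,0]>.42)).astype(np.uint8)
n,l,st,c=cv2.connectedComponentsWithStats(m)
for i in range(1,n):
    if st[i,4]>300:
        p=W[l==i]; print(st[i],c[i],np.median(p,0),cv2.minEnclosingCircle((p[:,:2]*1000).astype(np.float32)))
E
```

```text
[ 0.49258407 -0.27131784  0.17919803] 0.07022142038541145 [ 0.65407776  0.31286021 -0.57547802]
[ 234  168   48   48 1784] [257.46636771 191.5235426 ] [ 0.49166523 -0.27054434  0.07095454] ((493.1992492675781, -270.600341796875), 23.561845779418945)
[ 102  170   49   47 1771] [125.608131  193.1445511] [ 0.49808284 -0.3973324   0.07088638] ((499.2579040527344, -398.2165222167969), 23.73283576965332)
```

View pics/w6.png

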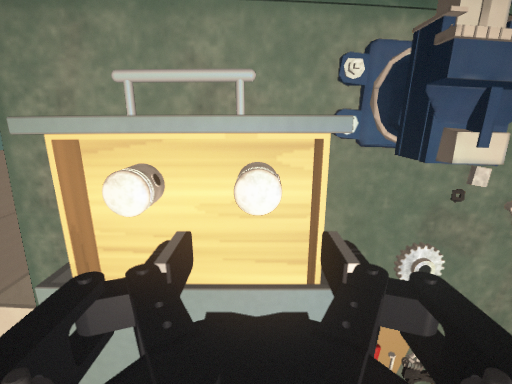

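Both pistons stand upright, B at (130,192) and A at (257,190). I now take A for good.

Call:
carry_out --moves '[{"tx": 0,"ty": 0.08,"tz": -4,"wx": 0,"wy": 0,"wz": 0,"claw": -0.65},{"tx": 0,"ty": 0,"tz": -3.5,"wx": 0,"wy": 0,"wz": 0,"claw": -0.65},{"tx": 0,"ty": 0,"tz": -2,"wx": 0,"wy": 0,"wz": 0,"claw": -0.65},{"tx": 0,"ty": 0,"tz": -2,"wx": 0,"wy": 0,"wz": 0,"claw": -0.65},{"tx": 0,"ty": 0,"tz": -1.7,"wx": 0,"wy": 0,"wz": 0,"claw": -0.65},{"tx": 0,"ty": 0,"tz": -0.8,"wx": 0,"wy": 0,"wz": 0,"claw": -0.65},{"tx": 0,"ty": 0,"tz": 0,"wx": 0,"wy": 0,"wz": 0,"claw": -0.65},{"tx": 0,"ty": 0,"tz": 0,"wx": 0,"wy": 0,"wz": 0,"claw": -0.65}]'

```text
clock: 22.4
tcp_pos: [0.4929, -0.27, 0.04]
orientation: [0.0, -0.019, 1.0, -0.0]
wrist_force: [0.7, -0.0, -0.9]
finger_gap: 0.0705
grip_force: 0.0
```

Call:
carry_out --moves '[{"tx": 0,"ty": 0,"tz": 0,"wx": 0,"wy": 0,"wz": 0,"claw": -0.2},{"tx": 0,"ty": 0,"tz": 0,"wx": 0,"wy": 0,"wz": 0,"claw": 0},{"tx": 0,"ty": 0,"tz": 0,"wx": 0,"wy": 0,"wz": 0,"claw": 0.3},{"tx": 0,"ty": 0,"tz": 0,"wx": 0,"wy": 0,"wz": 0,"claw": 1},{"tx": 0,"ty": 0,"tz": 0,"wx": 0,"wy": 0,"wz": 0,"claw": 1}]' --newtons 50

```text
clock: 23.02
tcp_pos: [0.4931, -0.2699, 0.0404]
orientation: [0.001, -0.019, 1.0, -0.001]
wrist_force: [-1.2, -0.6, 6.8]
finger_gap: 0.0462
grip_force: 51.7
```

Call:
carry_out --moves '[{"tx": 0,"ty": 0,"tz": 0.5,"wx": 0,"wy": 0,"wz": 0,"claw": 1},{"tx": 0,"ty": 0,"tz": 1.5,"wx": 0,"wy": 0,"wz": 0,"claw": 1},{"tx": 0,"ty": 0,"tz": 3,"wx": 0,"wy": 0,"wz": 0,"claw": 1},{"tx": 0,"ty": 0,"tz": 3,"wx": 0,"wy": 0,"wz": 0,"claw": 1},{"tx": 0,"ty": 0,"tz": 3,"wx": 0,"wy": 0,"wz": 0,"claw": 1},{"tx": 0,"ty": 0,"tz": 3,"wx": 0,"wy": 0,"wz": 0,"claw": 1},{"tx": 0,"ty": 0,"tz": 3,"wx": 0,"wy": 0,"wz": 0,"claw": 1},{"tx": 0,"ty": 0,"tz": 0,"wx": 0,"wy": 0,"wz": 0,"claw": 1}]'

```text
clock: 24.02
tcp_pos: [0.4936, -0.2701, 0.212]
orientation: [0.002, -0.019, 1.0, -0.001]
wrist_force: [0.5, -0.2, -5.3]
finger_gap: 0.0462
grip_force: 52.6
```

Call:
carry_out --moves '[{"tx": 0.3,"ty": 2,"tz": 0,"wx": 0,"wy": 0,"wz": 0,"claw": 1},{"tx": 0.4,"ty": 4,"tz": 0,"wx": 0,"wy": 0,"wz": 0,"claw": 1},{"tx": 0.4,"ty": 4,"tz": 0,"wx": 0,"wy": 0,"wz": 0,"claw": 1},{"tx": 0.4,"ty": 4,"tz": 0,"wx": 0,"wy": 0,"wz": 0,"claw": 1},{"tx": 0.4,"ty": 4,"tz": 0,"wx": 0,"wy": 0,"wz": 0,"claw": 1},{"tx": 0.4,"ty": 4,"tz": 0,"wx": 0,"wy": 0,"wz": 0,"claw": 1},{"tx": 0.4,"ty": 4,"tz": 0,"wx": 0,"wy": 0,"wz": 0,"claw": 1},{"tx": 0.4,"ty": 4,"tz": 0,"wx": 0,"wy": 0,"wz": 0,"claw": 1}]'

```text
clock: 25.02
tcp_pos: [0.5217, 0.0331, 0.2074]
orientation: [-0.002, -0.019, 1.0, 0.0]
wrist_force: [0.7, 0.8, -4.6]
finger_gap: 0.0463
grip_force: 52.6
```

Call:
carry_out --moves '[{"tx": 0.4,"ty": 4,"tz": 0,"wx": 0,"wy": 0,"wz": 0,"claw": 1},{"tx": 0.4,"ty": 4,"tz": 0,"wx": 0,"wy": 0,"wz": 0,"claw": 1},{"tx": 0.4,"ty": 4,"tz": 0,"wx": 0,"wy": 0,"wz": 0,"claw": 1},{"tx": 0.3,"ty": 3,"tz": -1,"wx": 0,"wy": 0,"wz": 0,"claw": 1},{"tx": 0.2,"ty": 1,"tz": -2,"wx": 0,"wy": 0,"wz": 0,"claw": 1},{"tx": 0,"ty": 0,"tz": -2,"wx": 0,"wy": 0,"wz": 0,"claw": 1},{"tx": 0,"ty": 0,"tz": 0,"wx": 0,"wy": 0,"wz": 0,"claw": 1},{"tx": 0,"ty": 0,"tz": 0,"wx": 0,"wy": 0,"wz": 0,"claw": 1}]'

```text
clock: 26.02
tcp_pos: [0.5397, 0.1909, 0.1591]
orientation: [-0.001, -0.019, 1.0, 0.0]
wrist_force: [-0.1, -0.5, -4.5]
finger_gap: 0.0462
grip_force: 52.8
```

```bash
python3 - <<'E'
from h import *
s=env.get_state(); print(s["clock"],s["tcp_pos"],s["finger_gap"],s["wrist_force"])
im,W=cloud("wrist"); cv2.imwrite("pics/w7.png",im); np.save("w7.npy",W)
z=W[...,2]; m=(z>.014)&(z<.03); p=(W[m][:,:2]*1000).astype(np.float32); print(m.sum(),cv2.minAreaRect(p),np.percentile(p,[1,99],0))
E
```

```text
26.025 [0.53973404 0.19090155 0.15906382] 0.046178813172843794 [-0.06000379 -0.51070954 -4.51129485]
4752 ((537.4814453125, 221.1262664794922), (356.5798034667969, 581.08154296875), 1.6460639238357544) [[356.63243347 -65.2350544 ]
 [701.66228943 507.55118347]]
```

View pics/w7.png

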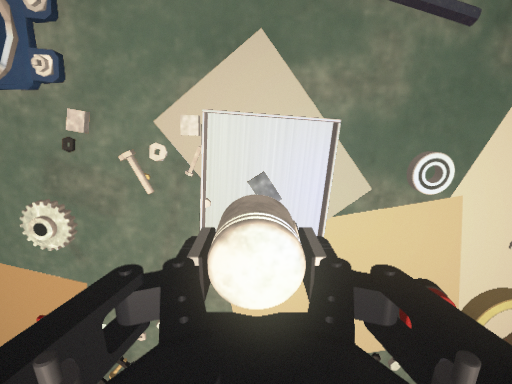

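The piston is held upright over the tray. The tray's near corners are at (204,112) and (340,121), and I check the centre from them.

```bash
python3 - <<'E'
from h import *
W=np.load("w7.npy")
for u,v in ((204,112),(340,121),(206,116),(337,124),(202,200),(330,200)): 
    b=W[v-2:v+3,u-2:u+3].reshape(-1,3); print((u,v),b[np.nanargmax(b[:,2])].round(4),np.nanmedian(b,0).round(4))
z=W[...,2]; b=np.zeros(z.shape,bool); b[100:200,190:350]=1
m=b&(z>.016)&(z<.028)
print(m.sum(),cv2.minAreaRect((W[m][:,:2]*1000).astype(np.float32)), W[m].min(0),W[m].max(0))
E
```

```text
(204, 112) [0.4658 0.138  0.022 ] [0.4667 0.1356 0.02  ]
(340, 121) [0.4692 0.2718 0.0212] [0.4701 0.2723 0.0199]
(206, 116) [0.4696 0.1358 0.021 ] [0.4704 0.1357 0.0093]
(337, 124) [0.4721 0.2712 0.0211] [0.4732 0.2705 0.0176]
(202, 200) [0.5555 0.1307 0.0221] [0.5593 0.1324 0.0198]
(330, 200) [0.5515 0.2682 0.022 ] [ 5.577e-01  2.772e-01 -3.000e-04]
1072 ((512.993408203125, 201.68960571289062), (140.71434020996094, 94.95018768310547), 88.05784606933594) [0.46351312 0.13030303 0.01602171] [0.55816222 0.27306327 0.02251885]
```

Tray middle is about (0.546,0.201). I make a small correction and lower so the underside is about 110 mm up.

Call:
carry_out --moves '[{"tx": 0.3,"ty": 0.5,"tz": -1,"wx": 0,"wy": 0,"wz": 0,"claw": 1},{"tx": 0.3,"ty": 0.5,"tz": -1,"wx": 0,"wy": 0,"wz": 0,"claw": 1},{"tx": 0,"ty": 0,"tz": -1,"wx": 0,"wy": 0,"wz": 0,"claw": 1},{"tx": 0,"ty": 0,"tz": 0,"wx": 0,"wy": 0,"wz": 0,"claw": 1},{"tx": 0,"ty": 0,"tz": 0,"wx": 0,"wy": 0,"wz": 0,"claw": 1},{"tx": 0,"ty": 0,"tz": 0,"wx": 0,"wy": 0,"wz": 0,"claw": 1},{"tx": 0,"ty": 0,"tz": 0,"wx": 0,"wy": 0,"wz": 0,"claw": 1},{"tx": 0,"ty": 0,"tz": 0,"wx": 0,"wy": 0,"wz": 0,"claw": 1}]'

```text
clock: 27.08
tcp_pos: [0.5465, 0.2006, 0.1296]
orientation: [0.0, -0.019, 1.0, 0.0]
wrist_force: [0.8, 1.1, -5.2]
finger_gap: 0.0466
grip_force: 52.8
```

```bash
python3 - <<'E'
from h import *
im,W=cloud("side"); cv2.imwrite("pics/s9.png",im)
E
```

```text
(no output)
```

View pics/s9.png

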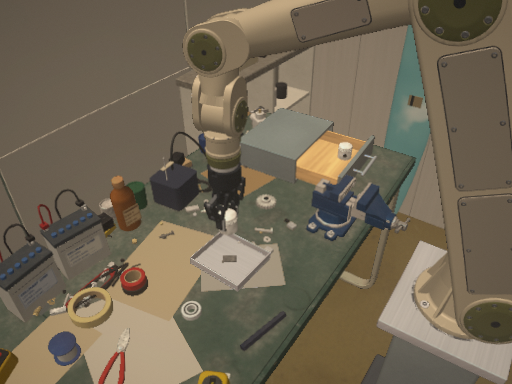

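The side view shows the heavy piston held upright above the tray at (230,222) and the light one standing in the open drawer at (345,151). The bystanders haven't moved.

```bash
python3 -c "
from workcell import env
print(env.hand_in())"
```

```text
the job is handed in; nothing more can be done
None
```

The job is handed in, though no verdict came back: the heavier piston (about 4.8 N on the wrist, against 1.8 N) is held upright about 110 mm above the bench at the tray's middle, the lighter one stands back in the open drawer, and the gear, bearing and spark plug were left alone.

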